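# Sort salvaged components into the bench trays

### The arm

A 6-joint arm with a two-finger parallel gripper is mounted at the origin on the work surface. World frame = base frame: x ahead of the robot, y to its left, z up, the work surface at z = 0. Lengths are in m, angles in degrees, forces in N, time in s.
With the tool pointing down it reaches from about 0.4 to 0.825 m from the base axis. Payload 7 kg.
Tool frame: the origin (TCP) lies between the finger pads; the fingertips stand 25 mm ahead of it and the grasp point (between the pads) lies 6 mm ahead of it; z points along the fingers, y is the line along which they close (so a half turn about z gives the same grasp; the last joint's range is limited). The gripper opens to 88 mm and grips with 3 to 60 N. Pads are 19 mm wide; open, the fingers measure 130 mm over their backs; the gripper's body (78 mm by 193 mm) begins 47 mm behind the grasp point.
Start: joints at [-52.993, 20.546, 0.682, 0, -70.136, -16.507], TCP at [0.236, -0.632, 0.252] pointing down, gripper open.
Joint ranges: [-176.03, 176.03], [-82.01, 121.73], [-58.28, 71.71], [-173.87, 95.51], [-174.79, -0.11], [-173.66, 173.66]. Speed limits (degrees/s): [136.94, 136.94, 172.46, 180, 180, 180].

### API

Orientations are given as [roll, pitch, yaw] about the fixed x, y, z axes, in that order (R = Rz(yaw) Ry(pitch) Rx(roll)).
In Python, from plant import r gives the robot as it stands.
- The arm moves only by the shell command python3 -m crank 'ROWS' [FORCE]. ROWS is JSON, a list of rows, each a list of 3 entries, a list of its own where there are three numbers: the turn, a rotation vector about the tool's x, y, z in degrees, then the shift along the tool's x, y, z in cm, then the closure, from -1 (fully open) to 1 (shut). In form: [[[wx, wy, wz], [dx, dy, dz], fingers], ...]. A call has 1 to 8 rows; each row shifts and turns the commanded pose from where the row before left it, along the tool's axes as they then stand; what a row does not reach is not made up. A row lasts 1/10 s, in which the tool goes at most 50 mm and 8.59 degrees, less where a joint would pass 70% of its speed; a pose out of reach is approached as far as the arm can. A call with a gripper value outside its range is refused whole. The fingers move at their own pace and stop on an object; FORCE is the grip in N (left out, the last holds). Time passes only in rows, so rows that do not move let the fingers close. It gives the time, the measured TCP pose, the force, the opening and the grip force at its end, in the units of the state.
- r.get_state(): the state, without advancing time (a new reading comes with each control period).
- r.capture(name): name is "scene" or "top"; returns a dict with "color" (480x640x3 uint8, red, green, blue), "range_z" (480x640 float32, m along the optical axis (not along the pixel's ray), 0 where there is no reading), "intrinsics" (3x3 intrinsics, pixels), "k1" (the pictures are not rectified: a ray, as slopes to the right and down, at radius r is drawn at 1 + k1 r^2 times it, then the intrinsics apply), "world_from_camera" (4x4, takes a point from camera to world coordinates). Camera axes: x right, y down, z forward; pixel columns grow to the right and rows downward; lengths in m; the calibration is good to about 2 mm. A picture is of the moment at which its call begins.
- r.close_job(): hands the job in; it is judged then, once.
The state is a dict: "time_s": time; "joints": joint angles; "qd": joint speeds; "joint_torque": joint torques, N m; "tcp_pos": TCP position; "eef_rot": TCP orientation; "contact_force": force on the tool from outside, world axes, zero at the start; "moment": the same for the moment, N m; "gripper_width": finger opening in m; "gripper_force": force on a finger pad.
Only numpy, scipy, OpenCV 4.12 (cv2) and the standard library are available. Lean on these libraries where they do the work, as an engineer would, in place of code of your own. Each camera call takes 0.05 s, during which the arm holds its last target. There are 200 camera calls.

### The job

Clear up the components left on the electronics bench: put both black capacitors in the red tray, both blue relays in the yellow tray and the aluminium heat sink in the white tray. Set each one down rather than dropping it, so that all five end standing upright and flat on the floor of their trays, and leave the solder reel and the magnifier where they are.

Things in the scene. Friction and masses are not known exactly. Their poses are not given: they have to be found in the camera images.
- cap_large_center (a point): the larger capacitor: a black upright cylinder, 30 mm diameter, 50 mm high, with a silver top; stands on the bench, about 50 g. Origin: its centre, half-way up; z up along its height.
- cap_small_center (a point): the smaller capacitor: a black upright cylinder, 25 mm diameter, 40 mm high, with a silver top; stands on the bench, about 30 g. Origin: its centre, half-way up; z up along its height.
- relay_wide_center (a point): the wider relay: a blue box 28 (x) x 22 (y) x 36 mm high with a small white mark on top; stands on the bench, about 35 g. Origin: its centre, half-way up; z up along its height.
- relay_slim_center (a point): the slimmer relay: a blue box 28 (x) x 16 (y) x 36 mm high with a small white mark on top; stands on the bench, about 25 g. Origin: its centre, half-way up; z up along its height.
- heatsink_center (a point): the heat sink: a bare aluminium finned block 40 (x) x 25 (y) x 38 mm high, upright fins; grips like a solid block across its 25 or its 40 mm; stands on the bench, about 55 g. Origin: its centre, half-way up; z up along its height.
- tray_red: red plastic sorting tray, fixed to the bench, shallow and open at the top: outside 110 (x) x 160 (y) x 12 mm high, walls 5 mm thick, floor 3 mm thick, so 100 x 150 mm inside and its floor 3 mm above the bench. Origin: centre of its underside, at bench height; x along its short side, y along its long side, z up.
- tray_yellow: yellow plastic sorting tray, fixed to the bench, shallow and open at the top: outside 110 (x) x 160 (y) x 12 mm high, walls 5 mm thick, floor 3 mm thick, so 100 x 150 mm inside and its floor 3 mm above the bench. Origin: centre of its underside, at bench height; x along its short side, y along its long side, z up.
- tray_white: white plastic sorting tray, fixed to the bench, shallow and open at the top: outside 110 (x) x 160 (y) x 12 mm high, walls 5 mm thick, floor 3 mm thick, so 100 x 150 mm inside and its floor 3 mm above the bench. Origin: centre of its underside, at bench height; x along its short side, y along its long side, z up.
- solder_reel_center (a point): bystander: a reel of solder lying flat, grey flanges 54 mm diameter, 34 mm high, loose. Origin: its centre, half-way up; z up along its height.
- loupe_center (a point): bystander: a bench magnifier, black ring 46 mm diameter on a clear foot, 40 mm high, loose. Origin: its centre, half-way up; z up along its height.
Things that resemble listed ones, but are neither listed nor needed, are in the scene too. What is shaped like the part that bears relay_slim_center but orange is not meant.

How it is judged (in metres and radians):
At the end, for the whole second after the job is handed in: Both capacitors stand in the red tray, both relays in the yellow tray and the heat sink in the white tray: each one's centre is inside the tray's inner outline, at most about 4 mm above its height when flat on the tray floor, upright within 0.12 rad (7 degrees), released and at rest (x of cap_large_center in the frame of tray_red between -0.05 and 0.05 m and y of cap_large_center in the frame of tray_red between -0.075 and 0.075 m and z of cap_large_center in the frame of tray_red between 0.024 and 0.032 m and angle between each of cap_large_center, cap_small_center, relay_wide_center, relay_slim_center, heatsink_center's own z axis and vertical below 0.12 rad and linear speed of each of cap_large, cap_small, relay_wide, relay_slim, heatsink below 0.02 m/s and angular speed of each of cap_large, cap_small, relay_wide, relay_slim, heatsink below 0.2 rad/s and x of cap_small_center in the frame of tray_red between -0.05 and 0.05 m and y of cap_small_center in the frame of tray_red between -0.075 and 0.075 m and z of cap_small_center in the frame of tray_red between 0.019 and 0.027 m and x of relay_wide_center in the frame of tray_yellow between -0.05 and 0.05 m and y of relay_wide_center in the frame of tray_yellow between -0.075 and 0.075 m and z of relay_wide_center in the frame of tray_yellow between 0.017 and 0.025 m and x of relay_slim_center in the frame of tray_yellow between -0.05 and 0.05 m and y of relay_slim_center in the frame of tray_yellow between -0.075 and 0.075 m and z of relay_slim_center in the frame of tray_yellow between 0.017 and 0.025 m and x of heatsink_center in the frame of tray_white between -0.05 and 0.05 m and y of heatsink_center in the frame of tray_white between -0.075 and 0.075 m and z of heatsink_center in the frame of tray_white between 0.018 and 0.026 m); the robot touches nothing.
It fails at once if a component is let go in mid-air, more than about 27 mm above the tray floor ((height (world z) of cap_large_center above 0.055 m and contact force between cap_large and anything else below 0.01 N) or (height (world z) of cap_small_center above 0.05 m and contact force between cap_small and anything else below 0.01 N) or (height (world z) of relay_wide_center above 0.048 m and contact force between relay_wide and anything else below 0.01 N) or (height (world z) of relay_slim_center above 0.048 m and contact force between relay_slim and anything else below 0.01 N) or (height (world z) of heatsink_center above 0.049 m and contact force between heatsink and anything else below 0.01 N)).
It fails at once if the solder reel or the magnifier is shifted by more than 15 mm or tipped over (distance of any of solder_reel_center, loupe_center from where it was at the start of the episode above 0.015 m or angle between any of solder_reel_center, loupe_center's own z axis and vertical above 0.3 rad).
It also fails if it takes over 120 s, if anything falls off the work surface, if the arm or the gripper's body presses on something with over 40 N, if the wrist force passes 120 N, or if a joint passes its speed limit or range.

## Working session

There is one attempt and no reset: what is moved stays moved. The work goes in short steps, Python scripts to look and compute and a shell command to move; the robot and the scene stay as the last step left them, time stands still between calls to the robot, and variables do not carry over. Pictures are saved under pics/ and viewed, at most 14 in all, crops included, and the job is handed in when it is done.

```bash
ls; mkdir -p pics
python3 - <<'E'
from plant import r
import cv2,numpy as np
for n in("top","scene"):
    c=r.capture(n); cv2.imwrite(f"pics/{n}0.png",c["color"][:,:,::-1]); np.savez(f"{n}0.npz",**c)
    print(n,c["intrinsics"].tolist(),c["k1"],np.round(c["world_from_camera"],3).tolist())
print(r.get_state())
E
```

```text
pics
top [[484.8206027928075, 0.0, 319.8526629947273], [0.0, 484.8206027928075, 236.60757175172435], [0.0, 0.0, 1.0]] -0.09310771384004118 [[0.004, -0.981, 0.193, 0.339], [-1.0, -0.004, 0.003, 0.001], [-0.002, -0.193, -0.981, 0.939], [0.0, 0.0, 0.0, 1.0]]
scene [[486.1681531048828, 0.0, 324.30546479484605], [0.0, 486.1681531048828, 242.80635220727774], [0.0, 0.0, 1.0]] -0.024154097901210796 [[0.731, 0.466, -0.499, 1.018], [0.683, -0.485, 0.546, -0.498], [0.012, -0.74, -0.672, 0.685], [0.0, 0.0, 0.0, 1.0]]
{'time_s': 0.1, 'joints': array([-5.29917422e+01,  2.05873476e+01,  6.41031786e-01, -1.49057631e-02,
       -7.01362070e+01, -1.65066613e+01]), 'qd': array([ 0.02031455, -0.15491423,  0.18865754,  0.12860688,  0.08870492,
       -0.02949219]), 'joint_torque': array([-1.56835187e-03, -5.84163773e+01,  2.93751007e+01,  7.01547548e+00,
        1.01401733e-02, -3.48548292e-05]), 'tcp_pos': array([ 0.23624052, -0.63190589,  0.25074033]), 'eef_rot': array([ 1.79916897e+02, -1.00129835e-02, -1.59503471e+02]), 'contact_force': array([0.40791279, 0.73502687, 0.32091832]), 'moment': array([0.04191995, 0.01593468, 0.01813094]), 'gripper_force': 0.0, 'gripper_width': 0.08758113385617163}
```

View pics/top0.png

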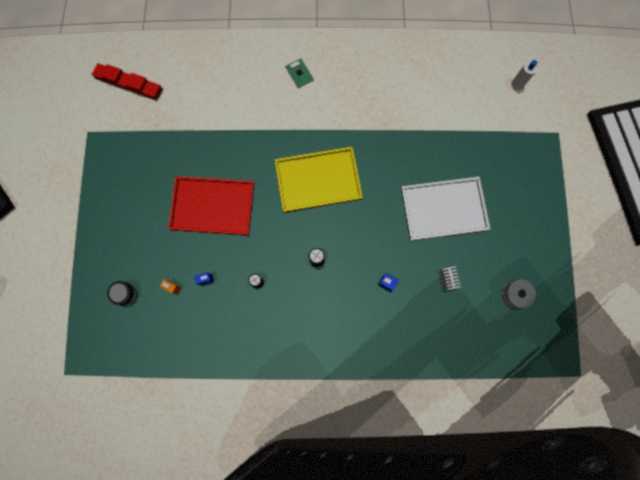

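View pics/scene0.png

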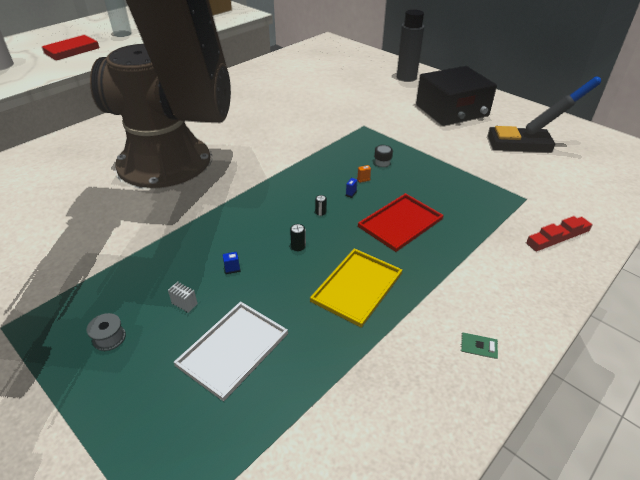

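Top view: small cap (256,280), large cap (317,257), slim relay (204,279), wide relay (389,282), heat sink (451,278), orange decoy (170,286), loupe (121,293), reel (520,294); trays are red (212,206), yellow (319,180), white (446,208).

```bash
cat > h.py <<'E'
import numpy as np,cv2
def cloud(c):
    K,k1,T=c["intrinsics"],float(c["k1"]),c["world_from_camera"]
    v,u=np.mgrid[0:480,0:640]; p=np.stack([u,v],-1).reshape(-1,1,2).astype(float)
    s=cv2.undistortPoints(p,K,np.array([k1,0,0,0.])).reshape(480,640,2)
    Z=c["range_z"][...,None]; P=np.concatenate([s*Z,Z],-1)
    return P@T[:3,:3].T+T[:3,3]
def pix(c,W):
    T=np.linalg.inv(c["world_from_camera"])
    p,_=cv2.projectPoints(np.asarray(W,float).reshape(-1,1,3),cv2.Rodrigues(T[:3,:3])[0],T[:3,3],c["intrinsics"],np.array([float(c["k1"]),0,0,0]))
    return p.reshape(-1,2)
def ortho(c,x0,x1,y0,y1,z,s):
    """image: columns follow -y from y1 down to y0, rows follow -x from x1 down"""
    h,w=int((x1-x0)/s),int((y1-y0)/s); i,j=np.mgrid[0:h,0:w]
    W=np.stack([x1-i*s,y1-j*s,np.full(i.shape,z)],-1)
    m=pix(c,W).reshape(h,w,2).astype(np.float32)
    return cv2.remap(c["color"],m[...,0],m[...,1],cv2.INTER_CUBIC)[:,:,::-1].copy()
def tops(c,zmin=.027,ylim=.48,xlim=(.3,.75)):
    P=cloud(c); m=(P[...,2]>zmin)&(P[...,2]<.06)&(abs(P[...,1])<ylim)&(P[...,0]>xlim[0])&(P[...,0]<xlim[1])&(c["range_z"]>0)
    n,L,st,ce=cv2.connectedComponentsWithStats(m.astype(np.uint8))
    for i in range(1,n):
        if st[i,4]<15: continue
        Q=P[L==i]; zt=np.percentile(Q[:,2],80); Q=Q[Q[:,2]>zt-.006]
        (cx,cy),(a,b),t=cv2.minAreaRect((Q[:,:2]*1000).astype(np.float32))
        print("px",ce[i].round(0),"n",len(Q),"ztop %.4f"%zt,"mean",Q[:,:2].mean(0).round(4),"rect",np.round([cx,cy,a,b,t],1))
E
python3 - <<'E'
from h import *
c=dict(np.load("top0.npz")); tops(c)
P=cloud(c); print("mat z",P[330,150:450:60,2].round(4))
hsv=cv2.cvtColor(c["color"],cv2.COLOR_RGB2HSV)
for n,(lo,hi) in dict(red=((0,150,90),(8,255,255)),yellow=((22,150,90),(35,255,255)),white=((0,0,150),(179,50,255))).items():
    m=cv2.inRange(hsv,lo,hi); m[:140]=0;m[250:]=0;m[:,:150]=0;m[:,510:]=0
    Q=P[m>0]; print(n,np.round(cv2.minAreaRect((Q[:,:2]*1000).astype(np.float32)),1) if 0 else cv2.minAreaRect((Q[:,:2]*1000).astype(np.float32)),Q[:,:3].mean(0).round(4))
o=ortho(c,.3,.66,-.4,.4,.037,.001); 
for k in range(0,800,100): cv2.line(o,(k,0),(k,8),(255,255,255),1)
cv2.imwrite("pics/o0.png",o)
E
```

```text
px [316. 256.] n 195 ztop 0.0528 mean [0.4782 0.0104] rect [478.5  10.2  28.7  26.    0.5]
px [450. 278.] n 160 ztop 0.0403 mean [ 0.4385 -0.2428] rect [ 438.5 -242.7   40.7   26.3   13.4]
px [202. 278.] n 135 ztop 0.0379 mean [0.437  0.2246] rect [437.2 225.   16.5  28.6  17. ]
px [389. 282.] n 181 ztop 0.0383 mean [ 0.4316 -0.1257] rect [ 431.7 -125.9   27.9   22.2   59.4]
px [255. 280.] n 126 ztop 0.0423 mean [0.4335 0.1242] rect [433.2 124.4  20.8  23.   89.1]
px [521. 293.] n 656 ztop 0.0368 mean [ 0.4095 -0.3772] rect [ 409.7 -377.2   53.2   54.5    1.5]
px [119. 293.] n 450 ztop 0.0423 mean [0.4073 0.3814] rect [407.3 383.2  43.6  45.1   0.7]
px [168. 286.] n 135 ztop 0.0381 mean [0.4206 0.2889] rect [421.  289.7  29.5  15.8  64.7]
mat z [ 0.0013  0.0019  0.0052  0.0021 -0.0004]
red ((524.8590698242188, 128.46807861328125), (418.4163818359375, 170.0033416748047), 56.59410858154297) [0.5845 0.2195 0.0112]
yellow ((521.19677734375, -14.052841186523438), (354.27923583984375, 161.70584106445312), 10.023870468139648) [0.6403 0.0078 0.0092]
white ((518.3185424804688, -140.9808807373047), (158.94613647460938, 428.9145812988281), 31.41312599182129) [ 0.5796 -0.2434  0.0088]
```

View pics/o0.png

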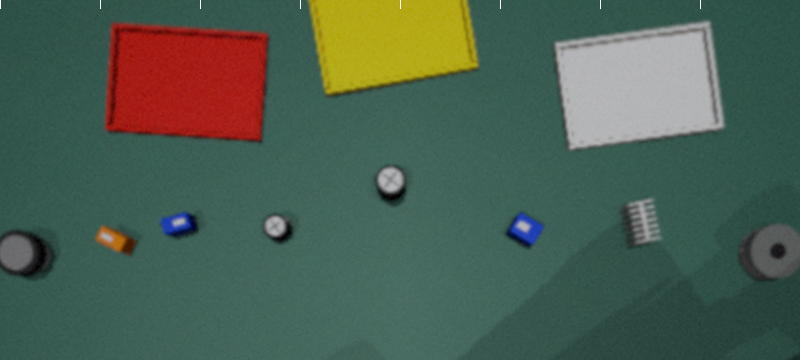

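Every blob's top height and footprint matches its listed size. The relays are the two blue boxes: slim at (204,279), measured 16.5x28.6 mm, and wide at (389,282), measured 22x28 mm. The orange box at (170,286) is the decoy. The crop confirms these, so I'll start with the heat sink.

```bash
cat > to.py <<'E'
# python3 to.py x y z yaw : tool-frame move left (turn about tool z first, then shift)
import sys,numpy as np
from scipy.spatial.transform import Rotation as R
from plant import r
s=r.get_state(); x,y,z,yaw=map(float,sys.argv[1:5])
T=R.from_euler("xyz",[180,0,yaw],degrees=True)
w=(R.from_euler("xyz",s["eef_rot"],degrees=True).inv()*T).as_rotvec(degrees=True)
print("t %.2f"%s["time_s"],"pos",s["tcp_pos"].round(4),"rot",s["eef_rot"].round(1),"w",round(s["gripper_width"],4),"j",s["joints"].round(0))
print("turn",w.round(1),"shift cm",(T.inv().apply(np.array([x,y,z])-s["tcp_pos"])*100).round(2))
E
python3 to.py .4385 -.2428 .12 -166.6
```

```text
t 0.10 pos [ 0.2362 -0.6319  0.2507] rot [ 179.9   -0.  -159.5] w 0.0876 j [-53.  21.   1.  -0. -70. -17.]
turn [ 0.1 -0.   7.1] shift cm [-28.69  33.16  13.07]
```

```bash
python3 -m crank '[[[0,0,7.1],[0,0,0],-1],[[0,0,0],[-2.4,2.75,0],-1],[[0,0,0],[-2.4,2.75,0],-1],[[0,0,0],[-2.4,2.75,0],-1],[[0,0,0],[-2.4,2.75,0],-1],[[0,0,0],[-2.4,2.75,0],-1],[[0,0,0],[-2.4,2.75,0],-1],[[0,0,0],[-2.4,2.75,0],-1]]' 20
python3 -m crank '[[[0,0,0],[-2.4,2.75,0],-1],[[0,0,0],[-2.4,2.75,0],-1],[[0,0,0],[-2.4,2.75,0],-1],[[0,0,0],[-2.4,2.75,0],-1],[[0,0,0],[-2.4,2.75,3],-1],[[0,0,0],[0,0,4],-1],[[0,0,0],[0,0,4],-1],[[0,0,0],[0,0,0],-1]]'
python3 to.py .4385 -.2428 .036 -166.6
python3 - <<'E'
from plant import r
from h import *
c=r.capture("scene"); u,v=pix(c,[.4385,-.2428,.04])[0].astype(int); print(u,v)
a=c["color"][max(v-90,0):v+90,max(u-120,0):u+120,::-1]; cv2.imwrite("pics/s1.png",cv2.resize(a,None,fx=3,fy=3,interpolation=2))
E
```

```text
time_s: 0.9
tcp_pos: [0.3555, -0.4045, 0.2513]
eef_rot: [180.0, -0.0, -166.6]
contact_force: [0.8, -0.0, -0.1]
gripper_width: 0.0873
gripper_force: 0.0
time_s: 1.7
tcp_pos: [0.4366, -0.2432, 0.137]
eef_rot: [179.7, -0.5, -166.6]
contact_force: [-0.8, 0.3, 0.0]
gripper_width: 0.0873
gripper_force: 0.0
t 1.70 pos [ 0.4366 -0.2432  0.137 ] rot [ 179.7   -0.5 -166.6] w 0.0873 j [ -7.  11. -30.  -0. -50. -70.]
turn [ 0.3 -0.5 -0. ] shift cm [-2.00e-01 -1.00e-02  1.01e+01]
179 289
```

View pics/s1.png

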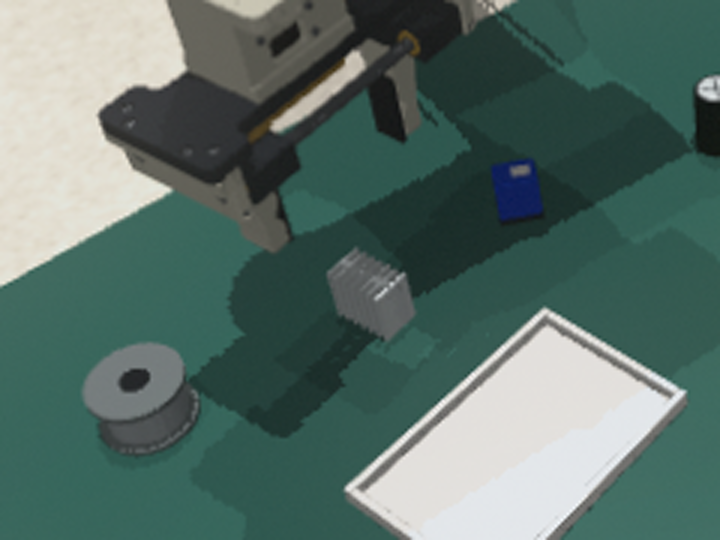

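The crop shows the gripper above the heat sink (370,293 in the crop), with the fingers either side of its 25 mm width and clear of the reel. Descending and gripping.

```bash
python3 -m crank '[[[0,0,0],[-0.1,0,3.5],-1],[[0,0,0],[-0.1,0,3.5],-1],[[0,0,0],[0,0,2],-1],[[0,0,0],[0,0,1],-1],[[0,0,0],[0,0,0],-1]]'
python3 to.py .4385 -.2428 .036 -166.6
python3 -m crank '[[[0,0,0],[0,0,0],1],[[0,0,0],[0,0,0],1],[[0,0,0],[0,0,0],1],[[0,0,0],[0,0,0],1],[[0,0,0],[0,0,0],1],[[0,0,0],[0,0,0],1]]' 20
```

```text
time_s: 2.25
tcp_pos: [0.4425, -0.2444, 0.042]
eef_rot: [-180.0, -0.0, -166.6]
contact_force: [0.0, -0.6, 0.4]
gripper_width: 0.0876
gripper_force: 0.0
t 2.25 pos [ 0.4425 -0.2444  0.042 ] rot [-180.    -0.  -166.6] w 0.0876 j [ -7.  19. -35.   0. -36. -70.]
turn [-0. -0. -0.] shift cm [0.35 0.25 0.6 ]
time_s: 2.85
tcp_pos: [0.442, -0.244, 0.0417]
eef_rot: [-180.0, 0.0, -166.6]
contact_force: [-0.4, 0.4, -0.2]
gripper_width: 0.0452
gripper_force: 0.0
```

```bash
python3 -m crank '[[[0,0,0],[0.3,0.1,0.6],0.1],[[0,0,0],[0,0,0],1],[[0,0,0],[0,0,0],1],[[0,0,0],[0,0,0],1],[[0,0,0],[0,0,0],1],[[0,0,0],[0,0,0],1],[[0,0,0],[0,0,0],1]]' 20
python3 to.py .4385 -.2428 .12 -166.6
python3 -m crank '[[[0,0,0],[0,0,-2],1],[[0,0,0],[0,0,-3],1],[[0,0,0],[0,0,-3],1],[[0,0,0],[0,0,0],1]]'
python3 to.py .5796 -.2434 .12 -166.6
```

```text
time_s: 3.55
tcp_pos: [0.4389, -0.2437, 0.0356]
eef_rot: [-180.0, 0.0, -166.6]
contact_force: [-1.3, -0.5, -0.6]
gripper_width: 0.0248
gripper_force: 20.0
t 3.55 pos [ 0.4389 -0.2437  0.0356] rot [-180.     0.  -166.6] w 0.0248 j [ -7.  19. -36.  -0. -35. -70.]
turn [-0.  0. -0.] shift cm [ 0.01  0.1  -8.44]
time_s: 3.95
tcp_pos: [0.4413, -0.2443, 0.1194]
eef_rot: [-179.8, 0.4, -166.6]
contact_force: [0.4, 0.2, 0.3]
gripper_width: 0.0249
gripper_force: 20.0
t 3.95 pos [ 0.4413 -0.2443  0.1194] rot [-179.8    0.4 -166.6] w 0.0249 j [ -7.  12. -31.   0. -47. -70.]
turn [-0.2  0.4  0. ] shift cm [-13.48  -3.11  -0.06]
```

```bash
python3 -m crank '[[[0,0,0],[-3.4,-0.8,0],1],[[0,0,0],[-3.4,-0.8,0],1],[[0,0,0],[-3.4,-0.8,0],1],[[0,0,0],[-3.4,-0.8,0],1],[[0,0,0],[0,0,3],1],[[0,0,0],[0,0,3],1],[[0,0,0],[0,0,0],1],[[0,0,0],[0,0,0],1]]'
python3 to.py .5796 -.2434 .039 -166.6
```

```text
time_s: 4.75
tcp_pos: [0.5781, -0.2435, 0.0552]
eef_rot: [180.0, -0.1, -166.6]
contact_force: [0.5, 0.6, 0.0]
gripper_width: 0.0249
gripper_force: 20.0
t 4.75 pos [ 0.5781 -0.2435  0.0552] rot [ 1.800e+02 -1.000e-01 -1.666e+02] w 0.0249 j [ -5.  27. -18.   0. -45. -72.]
turn [ 0.  -0.1  0. ] shift cm [-0.15 -0.03  1.62]
```

```bash
python3 -m crank '[[[0,0,0],[0,0,0.8],1],[[0,0,0],[0,0,0.4],1],[[0,0,0],[0,0,0.2],1],[[0,0,0],[0,0,0.15],1],[[0,0,0],[0,0,0],1],[[0,0,0],[0,0,0],1]]'
```

```text
time_s: 5.35
tcp_pos: [0.5787, -0.2434, 0.0403]
eef_rot: [-180.0, 0.0, -166.6]
contact_force: [0.5, 0.9, -0.4]
gripper_width: 0.025
gripper_force: 20.0
```

```bash
python3 -m crank '[[[0,0,0],[0,0,0.1],1],[[0,0,0],[0,0,0.05],1],[[0,0,0],[0,0,0],1],[[0,0,0],[0,0,0],1]]'
python3 to.py .5796 -.2434 .0386 -166.6
python3 -m crank '[[[0,0,0],[0,0,0],0],[[0,0,0],[0,0,0],0],[[0,0,0],[0,0,0],0],[[0,0,0],[0,0,0],0],[[0,0,0],[0,0,-2],0],[[0,0,0],[0,0,-3],-0.5],[[0,0,0],[0,0,-3],-0.5],[[0,0,0],[0,0,0],-0.5]]'
python3 to.py .4316 -.1257 .12 -120.6
```

```text
time_s: 5.75
tcp_pos: [0.5786, -0.2433, 0.0385]
eef_rot: [180.0, -0.0, -166.6]
contact_force: [0.7, -0.1, -0.3]
gripper_width: 0.0248
gripper_force: 20.0
t 5.75 pos [ 0.5786 -0.2433  0.0385] rot [ 180.    -0.  -166.6] w 0.0248 j [ -5.  28. -19.  -0. -43. -72.]
turn [ 0. -0. -0.] shift cm [-0.1  -0.03 -0.01]
time_s: 6.55
tcp_pos: [0.5812, -0.244, 0.1232]
eef_rot: [-179.8, 0.4, -166.5]
contact_force: [0.2, 0.3, -0.7]
gripper_width: 0.0622
gripper_force: 0.0
t 6.55 pos [ 0.5812 -0.244   0.1232] rot [-179.8    0.4 -166.5] w 0.0622 j [ -5.  22. -15.   0. -52. -72.]
turn [ -0.3   0.3 -45.9] shift cm [-2.56 18.89  0.32]
```

```bash
python3 -m crank '[[[0,0,-7.65],[0,0,0],-0.5],[[0,0,-7.65],[0,0,0],-0.5],[[0,0,-7.65],[0,0,0],-0.5],[[0,0,-7.65],[0,0,0],-0.5],[[0,0,-7.65],[0,0,0],-0.5],[[0,0,-7.65],[0,0,0],-0.5]]'
python3 -m crank '[[[0,0,0],[-0.6,3.8,0],-0.5],[[0,0,0],[-0.5,3.8,0],-0.5],[[0,0,0],[-0.5,3.8,0],-0.5],[[0,0,0],[-0.5,3.8,0],-0.5],[[0,0,0],[-0.5,3.7,0],-0.5],[[0,0,0],[0,0,2],-0.5],[[0,0,0],[0,0,0],-0.5],[[0,0,0],[0,0,0],-0.5]]'
python3 to.py .4316 -.1257 .036 -120.6
```

```text
time_s: 7.15
tcp_pos: [0.5784, -0.2433, 0.1181]
eef_rot: [180.0, -0.0, -120.4]
contact_force: [-0.2, 0.3, 0.2]
gripper_width: 0.0658
gripper_force: 0.0
time_s: 7.95
tcp_pos: [0.4296, -0.1246, 0.0987]
eef_rot: [180.0, -0.0, -120.7]
contact_force: [0.5, 0.7, 0.4]
gripper_width: 0.0661
gripper_force: 0.0
t 7.95 pos [ 0.4296 -0.1246  0.0987] rot [ 180.    -0.  -120.7] w 0.0661 j [  9.   9. -39.   0. -43. -40.]
turn [ 0.  -0.  -0.1] shift cm [-0.   -0.23  6.27]
```

```bash
python3 -m crank '[[[0,0,0],[0,-0.2,2],-0.5],[[0,0,0],[0,0,2.3],-0.5],[[0,0,0],[0,0,1.5],-0.5],[[0,0,0],[0,0,0.5],-0.5],[[0,0,0],[0,0,0],-0.5],[[0,0,0],[0,0,0],-0.5]]'
python3 -m crank '[[[0,0,0],[0,0,0],1],[[0,0,0],[0,0,0],1],[[0,0,0],[0,0,0],1],[[0,0,0],[0,0,0],1],[[0,0,0],[0,0,0],1],[[0,0,0],[0,0,0],1],[[0,0,0],[0,0,0],1],[[0,0,0],[0,0,0],1]]' 15
python3 to.py .640 -.030 .12 -120.6
```

```text
time_s: 8.55
tcp_pos: [0.4318, -0.1257, 0.0362]
eef_rot: [-180.0, 0.0, -120.7]
contact_force: [-0.1, -0.6, 0.1]
gripper_width: 0.0655
gripper_force: 0.0
time_s: 9.35
tcp_pos: [0.4311, -0.1255, 0.0356]
eef_rot: [-180.0, -0.0, -120.7]
contact_force: [0.1, -0.6, 2.1]
gripper_width: 0.0218
gripper_force: 15.0
t 9.35 pos [ 0.4311 -0.1255  0.0356] rot [-180.    -0.  -120.7] w 0.0218 j [  9.  15. -42.   0. -33. -40.]
turn [-0.  -0.  -0.1] shift cm [-18.86 -13.12  -8.44]
```

```bash
python3 -m crank '[[[0,0,0],[0,0,-2],1],[[0,0,0],[0,0,-3],1],[[0,0,0],[0,0,-3],1],[[0,0,0],[-3.2,-2.2,-0.4],1],[[0,0,0],[-3.2,-2.2,0],1],[[0,0,0],[-3.2,-2.2,0],1],[[0,0,0],[-3.2,-2.2,0],1],[[0,0,0],[-3.2,-2.2,0],1]]'
python3 -m crank '[[[0,0,0],[-2.9,-2.1,0],1],[[0,0,0],[0,0,3],1],[[0,0,0],[0,0,3],1],[[0,0,0],[0,0,1],1],[[0,0,0],[0,0,0],1],[[0,0,0],[0,0,0],1]]'
python3 to.py .640 -.030 .0386 -120.6
```

```text
time_s: 10.15
tcp_pos: [0.6085, -0.0434, 0.1193]
eef_rot: [180.0, -0.0, -120.7]
contact_force: [1.0, -0.2, -0.8]
gripper_width: 0.0217
gripper_force: 15.0
time_s: 10.75
tcp_pos: [0.6407, -0.0299, 0.0505]
eef_rot: [-180.0, 0.0, -120.7]
contact_force: [-0.1, 0.5, 0.7]
gripper_width: 0.0221
gripper_force: 15.0
t 10.75 pos [ 0.6407 -0.0299  0.0505] rot [-180.     0.  -120.7] w 0.0221 j [ 15.  28. -17.   0. -45. -45.]
turn [-0.   0.  -0.1] shift cm [0.04 0.06 1.19]
```

```bash
python3 -m crank '[[[0,0,0],[0,0,0.6],1],[[0,0,0],[0,0,0.35],1],[[0,0,0],[0,0,0.15],1],[[0,0,0],[0,0,0],1],[[0,0,0],[0,0,0],1],[[0,0,0],[0,0,0],1]]'
python3 to.py .640 -.030 .0386 -120.6
```

```text
time_s: 11.35
tcp_pos: [0.6403, -0.0299, 0.0387]
eef_rot: [-180.0, 0.0, -120.7]
contact_force: [0.2, 0.2, -0.3]
gripper_width: 0.0216
gripper_force: 15.0
t 11.35 pos [ 0.6403 -0.0299  0.0387] rot [-180.     0.  -120.7] w 0.0216 j [ 15.  29. -17.   0. -44. -45.]
turn [-0.   0.  -0.1] shift cm [0.02 0.02 0.01]
```

```bash
python3 -m crank '[[[0,0,0],[0,0,0],0],[[0,0,0],[0,0,0],0],[[0,0,0],[0,0,0],0],[[0,0,0],[0,0,0],0],[[0,0,0],[0,0,-2],0],[[0,0,0],[0,0,-3],-0.5],[[0,0,0],[0,0,-3],-0.5],[[0,0,0],[0,0,0],-0.5]]'
python3 -m crank '[[[0,0,-8],[0,0,0],-0.5],[[0,0,-8],[0,0,0],-0.5],[[0,0,-8],[0,0,0],-0.5],[[0,0,-8],[0,0,0],-0.5],[[0,0,-8],[0,0,0],-0.5],[[0,0,-7.6],[0,0,0],-0.5],[[0,0,0],[0,0,0],-0.5]]'
python3 to.py .437 .2248 .12 -73
```

```text
time_s: 12.15
tcp_pos: [0.6429, -0.0296, 0.1233]
eef_rot: [-179.7, 0.3, -120.6]
contact_force: [0.7, 0.6, 0.4]
gripper_width: 0.0619
gripper_force: 0.0
time_s: 12.85
tcp_pos: [0.64, -0.0299, 0.1182]
eef_rot: [180.0, 0.0, -73.0]
contact_force: [0.1, 0.4, -0.0]
gripper_width: 0.0658
gripper_force: 0.0
t 12.85 pos [ 0.64   -0.0299  0.1182] rot [180.   0. -73.] w 0.0658 j [ 15.  24. -13.  -0. -53.   2.]
turn [0. 0. 0.] shift cm [-30.29  11.96  -0.18]
```

```bash
python3 -m crank '[[[0,0,0],[-3.4,1.3,0],-0.5],[[0,0,0],[-3.4,1.3,0],-0.5],[[0,0,0],[-3.4,1.3,0],-0.5],[[0,0,0],[-3.4,1.3,0],-0.5],[[0,0,0],[-3.4,1.3,0],-0.5],[[0,0,0],[-3.4,1.3,0],-0.5],[[0,0,0],[-3.4,1.4,0],-0.5],[[0,0,0],[-3.3,1.4,0],-0.5]]'
python3 -m crank '[[[0,0,0],[-3.2,1.3,0],-0.5],[[0,0,0],[0,0,2],-0.5],[[0,0,0],[0,0,0],-0.5],[[0,0,0],[0,0,0],-0.5]]'
python3 to.py .437 .2248 .036 -73
```

```text
time_s: 13.65
tcp_pos: [0.4589, 0.1996, 0.1185]
eef_rot: [-180.0, 0.0, -73.4]
contact_force: [0.1, 1.3, 0.3]
gripper_width: 0.0659
gripper_force: 0.0
time_s: 14.05
tcp_pos: [0.4381, 0.2251, 0.0985]
eef_rot: [179.9, -0.0, -73.2]
contact_force: [0.5, 0.5, -0.4]
gripper_width: 0.0656
gripper_force: 0.0
t 14.05 pos [0.4381 0.2251 0.0985] rot [179.9  -0.  -73.2] w 0.0656 j [ 50.  13. -33.   0. -44. -33.]
turn [ 0.1 -0.  -0.2] shift cm [-0.    0.12  6.25]
```

```bash
python3 -m crank '[[[0,0,0],[0,0.1,2],-0.5],[[0,0,0],[0,0,2.3],-0.5],[[0,0,0],[0,0,1.5],-0.5],[[0,0,0],[0,0,0.5],-0.5],[[0,0,0],[0,0,0],-0.5],[[0,0,0],[0,0,0],-0.5]]'
python3 -m crank '[[[0,0,0],[0,0,0],1],[[0,0,0],[0,0,0],1],[[0,0,0],[0,0,0],1],[[0,0,0],[0,0,0],1],[[0,0,0],[0,0,0],1],[[0,0,0],[0,0,0],1],[[0,0,0],[0,0,0],1],[[0,0,0],[0,0,0],1]]' 12
python3 -m crank '[[[0,0,0],[0,0,-2],1],[[0,0,0],[0,0,-3],1],[[0,0,0],[0,0,-3],1],[[0,0,0],[0,0,-0.4],1],[[0,0,0],[0,0,0],1]]'
python3 to.py .640 .042 .12 -73
```

```text
time_s: 14.65
tcp_pos: [0.438, 0.2253, 0.0364]
eef_rot: [-179.9, 0.0, -73.2]
contact_force: [-0.0, -0.4, 0.9]
gripper_width: 0.0658
gripper_force: 0.0
time_s: 15.45
tcp_pos: [0.4373, 0.2252, 0.0356]
eef_rot: [180.0, 0.0, -73.1]
contact_force: [-0.1, 0.0, 1.2]
gripper_width: 0.0157
gripper_force: 12.0
time_s: 15.95
tcp_pos: [0.4376, 0.2256, 0.1205]
eef_rot: [-179.9, 0.1, -73.1]
contact_force: [0.3, 0.3, -0.5]
gripper_width: 0.0162
gripper_force: 12.0
t 15.95 pos [0.4376 0.2256 0.1205] rot [-1.799e+02  1.000e-01 -7.310e+01] w 0.0162 j [ 50.  11. -32.  -0. -47. -33.]
turn [-0.1  0.1 -0.1] shift cm [ 23.47 -13.99   0.05]
```

```bash
python3 -m crank '[[[0,0,0],[2.9,-1.8,0],1],[[0,0,0],[2.9,-1.8,0],1],[[0,0,0],[2.9,-1.8,0],1],[[0,0,0],[2.9,-1.8,0],1],[[0,0,0],[2.9,-1.7,0],1],[[0,0,0],[3,-1.7,0],1],[[0,0,0],[3,-1.7,0],1],[[0,0,0],[3,-1.7,0],1]]'
python3 -m crank '[[[0,0,0],[0,0,3],1],[[0,0,0],[0,0,3],1],[[0,0,0],[0,0,1],1],[[0,0,0],[0,0,0],1],[[0,0,0],[0,0,0],1]]'
python3 to.py .640 .042 .0386 -73
```

```text
time_s: 16.75
tcp_pos: [0.6396, 0.0396, 0.1175]
eef_rot: [179.8, 0.0, -73.1]
contact_force: [0.6, 0.4, 0.5]
gripper_width: 0.016
gripper_force: 12.0
time_s: 17.25
tcp_pos: [0.6399, 0.0412, 0.0499]
eef_rot: [180.0, -0.0, -73.1]
contact_force: [0.3, -0.2, -0.2]
gripper_width: 0.0159
gripper_force: 12.0
t 17.25 pos [0.6399 0.0412 0.0499] rot [180.   -0.  -73.1] w 0.0159 j [ 21.  28. -17.   0. -45.  -4.]
turn [ 0.  -0.  -0.1] shift cm [-0.07 -0.04  1.13]
```

Next: set it down, then fetch the large capacitor, keeping yaw at -73.

```bash
python3 -m crank '[[[0,0,0],[0,0,0.6],1],[[0,0,0],[0,0,0.3],1],[[0,0,0],[0,0,0.15],1],[[0,0,0],[0,0,0.05],1],[[0,0,0],[0,0,0],1],[[0,0,0],[0,0,0],1]]'
python3 -m crank '[[[0,0,0],[0,0,0],0],[[0,0,0],[0,0,0],0],[[0,0,0],[0,0,0],0],[[0,0,0],[0,0,0],0],[[0,0,0],[0,0,-2],0],[[0,0,0],[0,0,-3],-0.5],[[0,0,0],[0,0,-3],-0.5],[[0,0,0],[0,0,0],-0.5]]'
python3 to.py .4785 .0103 .12 -73
```

```text
time_s: 17.85
tcp_pos: [0.6397, 0.041, 0.0388]
eef_rot: [-180.0, -0.0, -73.1]
contact_force: [0.4, -0.7, 0.2]
gripper_width: 0.016
gripper_force: 12.0
time_s: 18.65
tcp_pos: [0.6422, 0.0416, 0.1234]
eef_rot: [-179.6, -0.0, -73.0]
contact_force: [-0.2, -0.3, -0.3]
gripper_width: 0.0618
gripper_force: 0.0
t 18.65 pos [0.6422 0.0416 0.1234] rot [-179.6   -0.   -73. ] w 0.0618 j [ 21.  23. -13.   0. -53.  -4.]
turn [-0.4 -0.  -0. ] shift cm [-1.8  16.57  0.34]
```

```bash
python3 -m crank '[[[0,0,0],[-0.4,3.3,0],-0.5],[[0,0,0],[-0.4,3.3,0],-0.5],[[0,0,0],[-0.4,3.3,0],-0.5],[[0,0,0],[-0.3,3.3,0],-0.5],[[0,0,0],[-0.3,3.2,0],-0.5],[[0,0,0],[0,0,1.5],-0.5],[[0,0,0],[0,0,0],-0.5],[[0,0,0],[0,0,0],-0.5]]'
python3 to.py .4785 .0103 .040 -73
```

```text
time_s: 19.45
tcp_pos: [0.4778, 0.0106, 0.1037]
eef_rot: [180.0, -0.0, -73.1]
contact_force: [0.2, 0.0, 0.2]
gripper_width: 0.0656
gripper_force: 0.0
t 19.45 pos [0.4778 0.0106 0.1037] rot [180.   -0.  -73.1] w 0.0656 j [ 25.  11. -35.   0. -44.  -8.]
turn [ 0.  -0.  -0.1] shift cm [ 0.05 -0.06  6.37]
```

```bash
python3 -m crank '[[[0,0,0],[0,0,2],-0.5],[[0,0,0],[0,0,2.3],-0.5],[[0,0,0],[0,0,1.5],-0.5],[[0,0,0],[0,0,0.5],-0.5],[[0,0,0],[0,0,0],-0.5],[[0,0,0],[0,0,0],-0.5]]'
python3 -m crank '[[[0,0,0],[0,0,0],1],[[0,0,0],[0,0,0],1],[[0,0,0],[0,0,0],1],[[0,0,0],[0,0,0],1],[[0,0,0],[0,0,0],1],[[0,0,0],[0,0,0],1],[[0,0,0],[0,0,0],1]]' 20
python3 -m crank '[[[0,0,0],[0,0,-2],1],[[0,0,0],[0,0,-3],1],[[0,0,0],[0,0,-3],1],[[0,0,0],[0,0,-0.4],1],[[0,0,0],[0,0,0],1]]'
python3 to.py .5845 .186 .124 -73
```

```text
time_s: 20.05
tcp_pos: [0.4782, 0.0108, 0.0411]
eef_rot: [-180.0, -0.0, -73.1]
contact_force: [0.0, -0.1, 0.4]
gripper_width: 0.0658
gripper_force: 0.0
time_s: 20.75
tcp_pos: [0.4775, 0.0106, 0.0407]
eef_rot: [-180.0, -0.0, -73.1]
contact_force: [-1.0, 1.0, 3.1]
gripper_width: 0.0295
gripper_force: 20.0
time_s: 21.25
tcp_pos: [0.4778, 0.0108, 0.1253]
eef_rot: [-179.9, 0.0, -73.1]
contact_force: [-0.2, -0.6, -1.7]
gripper_width: 0.0297
gripper_force: 20.0
t 21.25 pos [0.4778 0.0108 0.1253] rot [-179.9    0.   -73.1] w 0.0297 j [ 25.   9. -33.  -0. -47.  -8.]
turn [-0.1  0.  -0.1] shift cm [-13.64 -15.33   0.13]
```

```bash
python3 -m crank '[[[0,0,0],[-2.3,-2.6,0],1],[[0,0,0],[-2.3,-2.6,0],1],[[0,0,0],[-2.3,-2.6,0],1],[[0,0,0],[-2.3,-2.6,0],1],[[0,0,0],[-2.2,-2.5,0],1],[[0,0,0],[-2.2,-2.5,0],1],[[0,0,0],[0,0,3],1],[[0,0,0],[0,0,3],1]]'
python3 -m crank '[[[0,0,0],[0,0,1],1],[[0,0,0],[0,0,0],1],[[0,0,0],[0,0,0],1]]'
python3 to.py .5845 .186 .0437 -73
```

```text
time_s: 22.05
tcp_pos: [0.5851, 0.1863, 0.0624]
eef_rot: [180.0, 0.0, -73.1]
contact_force: [-0.1, 0.3, -1.5]
gripper_width: 0.0294
gripper_force: 20.0
time_s: 22.35
tcp_pos: [0.5855, 0.1853, 0.0549]
eef_rot: [180.0, -0.0, -73.1]
contact_force: [0.6, -0.1, -0.1]
gripper_width: 0.0293
gripper_force: 20.0
t 22.35 pos [0.5855 0.1853 0.0549] rot [180.   -0.  -73.1] w 0.0293 j [ 36.  26. -20.   0. -44. -19.]
turn [ 0.  -0.  -0.1] shift cm [-0.09  0.08  1.12]
```

```bash
python3 -m crank '[[[0,0,0],[0,0,0.6],1],[[0,0,0],[0,0,0.3],1],[[0,0,0],[0,0,0.15],1],[[0,0,0],[0,0,0.05],1],[[0,0,0],[0,0,0],1],[[0,0,0],[0,0,0],1]]'
python3 -m crank '[[[0,0,0],[0,0,0],0],[[0,0,0],[0,0,0],0],[[0,0,0],[0,0,0],0],[[0,0,0],[0,0,0],0],[[0,0,0],[0,0,-2],0],[[0,0,0],[0,0,-3],-0.5],[[0,0,0],[0,0,-3],-0.5],[[0,0,0],[0,0,0],-0.5]]'
python3 to.py .4335 .1243 .12 -73
```

```text
time_s: 22.95
tcp_pos: [0.5853, 0.1855, 0.0438]
eef_rot: [-180.0, 0.0, -73.1]
contact_force: [0.0, -0.5, -0.3]
gripper_width: 0.0297
gripper_force: 20.0
time_s: 23.75
tcp_pos: [0.5876, 0.1867, 0.1282]
eef_rot: [-179.6, 0.1, -73.0]
contact_force: [0.8, -0.2, -0.1]
gripper_width: 0.0619
gripper_force: 0.0
t 23.75 pos [0.5876 0.1867 0.1282] rot [-1.796e+02  1.000e-01 -7.300e+01] w 0.0619 j [ 36.  21. -16.   0. -52. -19.]
turn [-0.4  0.1 -0. ] shift cm [ 1.46 16.56  0.82]
```

```bash
python3 -m crank '[[[0,0,0],[0.3,3.3,0],-0.5],[[0,0,0],[0.3,3.3,0],-0.5],[[0,0,0],[0.3,3.3,0],-0.5],[[0,0,0],[0.3,3.3,0],-0.5],[[0,0,0],[0.2,3.2,0],-0.5],[[0,0,0],[0,0,2],-0.5],[[0,0,0],[0,0,0],-0.5],[[0,0,0],[0,0,0],-0.5]]'
python3 to.py .4335 .1243 .036 -73
```

```text
time_s: 24.55
tcp_pos: [0.4326, 0.1245, 0.1037]
eef_rot: [180.0, -0.0, -73.1]
contact_force: [-0.1, 0.7, 0.8]
gripper_width: 0.0656
gripper_force: 0.0
t 24.55 pos [0.4326 0.1245 0.1037] rot [180.   -0.  -73.1] w 0.0656 j [ 41.   9. -38.   0. -43. -24.]
turn [ 0.  -0.  -0.1] shift cm [ 0.04 -0.08  6.77]
```

```bash
python3 -m crank '[[[0,0,0],[0,-0.1,2.3],-0.5],[[0,0,0],[0,0,2.4],-0.5],[[0,0,0],[0,0,1.5],-0.5],[[0,0,0],[0,0,0.6],-0.5],[[0,0,0],[0,0,0],-0.5],[[0,0,0],[0,0,0],-0.5]]'
python3 -m crank '[[[0,0,0],[0,0,0],1],[[0,0,0],[0,0,0],1],[[0,0,0],[0,0,0],1],[[0,0,0],[0,0,0],1],[[0,0,0],[0,0,0],1],[[0,0,0],[0,0,0],1],[[0,0,0],[0,0,0],1],[[0,0,0],[0,0,0],1]]' 15
python3 -m crank '[[[0,0,0],[0,0,-2],1],[[0,0,0],[0,0,-3],1],[[0,0,0],[0,0,-3],1],[[0,0,0],[0,0,-0.6],1],[[0,0,0],[0,0,0],1]]'
python3 to.py .5845 .256 .12 -73
```

```text
time_s: 25.15
tcp_pos: [0.434, 0.1251, 0.0361]
eef_rot: [-180.0, 0.0, -73.1]
contact_force: [0.6, 0.1, 0.8]
gripper_width: 0.0661
gripper_force: 0.0
time_s: 25.95
tcp_pos: [0.4334, 0.1247, 0.0356]
eef_rot: [-180.0, -0.0, -73.1]
contact_force: [-1.4, -0.6, 2.6]
gripper_width: 0.0247
gripper_force: 15.0
time_s: 26.45
tcp_pos: [0.4338, 0.1251, 0.1225]
eef_rot: [-179.9, 0.1, -73.1]
contact_force: [0.4, -0.4, -0.9]
gripper_width: 0.0244
gripper_force: 15.0
t 26.45 pos [0.4338 0.1251 0.1225] rot [-1.799e+02  1.000e-01 -7.310e+01] w 0.0244 j [ 41.   7. -37.  -0. -46. -24.]
turn [-0.1  0.1 -0.1] shift cm [ -8.11 -18.24   0.25]
```

```bash
python3 -m crank '[[[0,0,0],[-1.4,-3,0],1],[[0,0,0],[-1.4,-3.1,0],1],[[0,0,0],[-1.4,-3.1,0],1],[[0,0,0],[-1.3,-3,0],1],[[0,0,0],[-1.3,-3,0],1],[[0,0,0],[-1.3,-3,0],1],[[0,0,0],[0,0,3],1],[[0,0,0],[0,0,3],1]]'
python3 -m crank '[[[0,0,0],[0,0,1],1],[[0,0,0],[0,0,0],1],[[0,0,0],[0,0,0],1]]'
python3 to.py .5845 .256 .0387 -73
```

```text
time_s: 27.25
tcp_pos: [0.584, 0.2554, 0.0589]
eef_rot: [179.9, -0.0, -73.1]
contact_force: [-0.4, -0.1, -1.4]
gripper_width: 0.0246
gripper_force: 15.0
time_s: 27.55
tcp_pos: [0.5842, 0.2552, 0.0518]
eef_rot: [-180.0, -0.0, -73.1]
contact_force: [0.0, 0.6, 0.1]
gripper_width: 0.0244
gripper_force: 15.0
t 27.55 pos [0.5842 0.2552 0.0518] rot [-180.    -0.   -73.1] w 0.0244 j [ 41.  28. -17.   0. -45. -24.]
turn [-0.  -0.  -0.1] shift cm [-0.07 -0.06  1.31]
```

Set it down, retreat toward the robot to clear the view, and look.

```bash
python3 -m crank '[[[0,0,0],[0,0,0.7],1],[[0,0,0],[0,0,0.4],1],[[0,0,0],[0,0,0.15],1],[[0,0,0],[0,0,0.05],1],[[0,0,0],[0,0,0],1],[[0,0,0],[0,0,0],1]]'
python3 -m crank '[[[0,0,0],[0,0,0],0],[[0,0,0],[0,0,0],0],[[0,0,0],[0,0,0],0],[[0,0,0],[0,0,0],0],[[0,0,0],[0,0,-2],0],[[0,0,0],[0,0,-3],0],[[0,0,0],[0,0,-4],0],[[0,0,0],[0,0,-4],0]]'
python3 -m crank '[[[0,0,0],[0,3,-1],0],[[0,0,0],[0,3,0],0],[[0,0,0],[0,3,0],0],[[0,0,0],[0,3,0],0],[[0,0,0],[0,2,0],0],[[0,0,0],[0,0,0],0],[[0,0,0],[0,0,0],0]]'
python3 - <<'E'
from plant import r
from h import *
c=r.capture("top"); d=dict(np.load("top0.npz"))
print(r.get_state()["tcp_pos"])
tops(c,xlim=(.38,.75))
cv2.imwrite("pics/o9.png",ortho(c,.36,.74,-.42,.38,.04,.001))
s=r.capture("scene"); cv2.imwrite("pics/s9.png",cv2.resize(s["color"][100:420,80:480,::-1],None,fx=1.8,fy=1.8,interpolation=2))
E
```

```text
time_s: 28.15
tcp_pos: [0.584, 0.2551, 0.0388]
eef_rot: [-180.0, 0.0, -73.1]
contact_force: [-0.5, 0.2, 0.7]
gripper_width: 0.0246
gripper_force: 15.0
time_s: 28.95
tcp_pos: [0.5836, 0.2548, 0.1696]
eef_rot: [179.9, -0.0, -73.1]
contact_force: [0.7, 0.8, 0.6]
gripper_width: 0.0436
gripper_force: 0.0
time_s: 29.65
tcp_pos: [0.4501, 0.2147, 0.1792]
eef_rot: [-179.9, 0.0, -73.1]
contact_force: [0.0, 0.3, 0.6]
gripper_width: 0.0439
gripper_force: 0.0
[0.4505034  0.21480582 0.17898076]
px [337. 175.] n 164 ztop 0.0416 mean [ 0.64   -0.0296] rect [640.2 -29.4  28.2  22.   59.2]
px [301. 175.] n 122 ztop 0.0413 mean [0.6388 0.0414] rect [638.8  41.5  16.4  28.   18.6]
px [226. 201.] n 189 ztop 0.0556 mean [0.5848 0.1834] rect [585.4 183.4  29.8  27.5   7.2]
px [448. 205.] n 177 ztop 0.0434 mean [ 0.58   -0.2435] rect [ 580.2 -243.3   40.4   24.3   13.4]
px [192. 203.] n 75 ztop 0.0449 mean [0.5816 0.2503] rect [581.8 251.   15.4  21.7  46.1]
px [521. 293.] n 657 ztop 0.0367 mean [ 0.4095 -0.3773] rect [ 409.3 -377.3   54.    54.9   28. ]
px [119. 293.] n 449 ztop 0.0425 mean [0.4074 0.3814] rect [407.4 382.5  43.6  44.4   0.6]
```

View pics/o9.png

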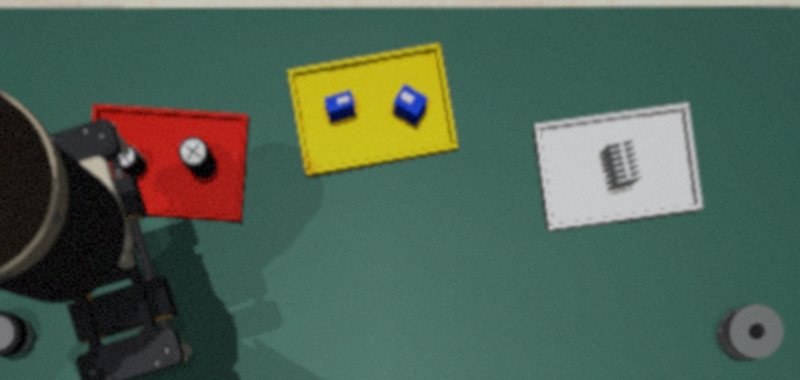

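View pics/s9.png

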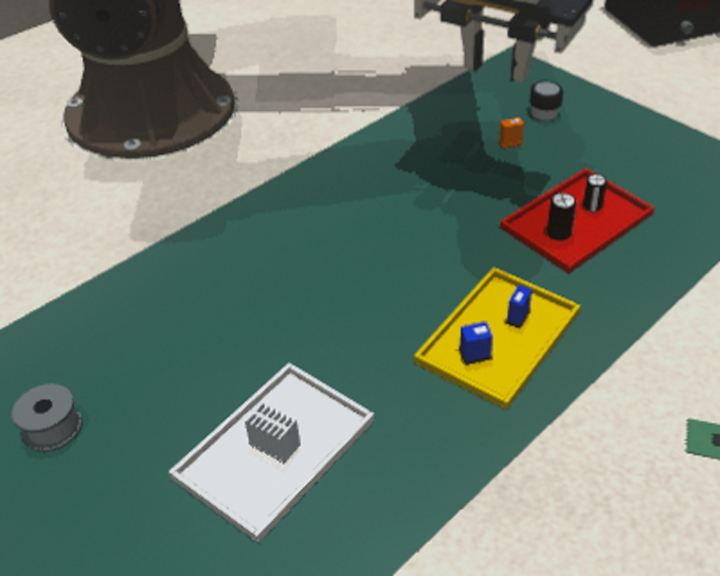

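All five parts stand upright well inside their trays, and each top reads 3 mm higher than it did on the bench, as the tray floor should give. The reel and loupe haven't moved. Handing in.

```bash
python3 -c "
from plant import r
print(r.close_job())"
```

```text
the job is handed in; nothing more can be done
None
```

I handed the job in after about 30 s of robot time; the last pictures showed both capacitors in the red tray, both relays in the yellow and the heat sink in the white, all upright, with the reel and magnifier where they started.

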